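Load a plaster cast into the light-curing unit

ROBOT

A 6-joint arm with a two-finger parallel gripper is mounted at the origin on the work surface. World frame = base frame: x ahead of the robot, y to its left, z up, the work surface at z = 0. Lengths are in m, angles in rad, forces in N, time in s.
With the tool pointing down it reaches from about 0.375 to 0.975 m from the base axis. Payload 3.8 kg.
Tool frame: the origin (TCP) lies at the very end of the fingers, on their centre line; the grasp point (between the pads) lies 19 mm behind it (ctrl.grip_depth is the distance from the TCP to the grasp point, in m); z points along the fingers, y is the direction in which the jaws open and shut (so a half turn about z gives the same grasp; the last joint's range is limited). The gripper opens to 88 mm and grips with 3 to 60 N. Pads are 18 mm wide; open, the fingers measure 123 mm over their backs; the gripper's body (75 mm by 187 mm) begins 45 mm behind the grasp point.
Start: joints at [1.105, 0.264, 1.604, -0, 1.274, -0.037], TCP at [0.281, 0.614, 0.239] pointing down, gripper open.
Joint ranges: [-2.63, 2.63], [-0.94, 2.18], [0.31, 2.57], [-1.31, 4.45], [0, 2.66], [-2.55, 2.55]. Speed limits (rad/s): [2.57, 2.57, 3.14, 3.14, 3.14, 3.14].

INTERFACE

Orientations are given as a rotation vector (axis times angle).
In Python, from rig import ctrl gives the robot as it stands. Calls block until the motion is done:
- ctrl.move_to(position, orientation): joint-space move of the TCP to a pose.
- ctrl.move_l(position, max_speed=0.15, orientation=None): straight line of the TCP; orientation=None keeps the orientation; max_speed is the mean speed in m/s.
- ctrl.move_j(angles): joint-space move.
- ctrl.set_gripper(opening, grip_force=None): finger opening in m; grip_force is the grip in N (None keeps the last); returns when the fingers have stopped.
- ctrl.dwell(seconds).
- ctrl.ik(position, orientation): joint angles nearest the present ones, or None.
- ctrl.camera(name): name is "scene" or "top"; returns the picture (420x560x3 uint8, blue, green, red); there is no depth.
- ctrl.camera_info(name): a dict with "K" (3x3 intrinsics, pixels), "extrinsics" (4x4, takes a point from camera to world coordinates). Camera axes: x right, y up, looking along -z (the intrinsics and any distortion apply to the point x, -y, -z); pixel columns grow to the right and rows downward; lengths in m; the calibration is good to about 2 mm. A picture is of the moment at which its call begins. camera_info takes no time and is no camera call.
A pose or a line that the arm cannot do raises ctrl.MotionError and nothing moves.
- ctrl.job_done(): hands the job in, once; it reports no verdict.
Readings, each from a call of its own:
- ctrl.read_t(): time.
- ctrl.read_joints(): joint angles.
- ctrl.read_dq(): joint speeds.
- ctrl.read_effort(): joint torques, N m.
- ctrl.read_tool_pos(): TCP position.
- ctrl.read_ee_rot(): TCP orientation.
- ctrl.read_force(): force on the tool from outside, world axes, zero at the start.
- ctrl.read_ft_torque(): the same for the moment, N m.
- ctrl.read_opening(): finger opening in m.
Only numpy, scipy, OpenCV 4.12 (cv2) and the standard library are available. Lean on these libraries where they do the work, as an engineer would, in place of code of your own. Each camera call takes 0.05 s, during which the arm holds its last target.

TASK

Pick up the full-arch plaster cast from the glass slab and set it down gently, teeth up and flat, inside the low rim of the curing unit's metal tray. Slide the tray by its upright handle along the shelf, all the way in to the stop, so that the spring flap swings shut behind the cast. Then press the start button fully down, and leave the knife, bottle, glass pot and small quadrant cast where they are.

Things in the scene. Friction and masses are not known exactly. Their poses are not given: they have to be found in the camera images.
- curing_unit: Grey bench-top light-curing unit, fixed. Housing 200 deep (x) x 180 wide (y) x 168 mm high; origin at the centre of its underside, on the bench; z up, +x = the way the tray slides in; front face at x = -100 mm, upright to z = 100, then a tinted window slopes back to the flat top, which begins at x = -30 mm. Shelf and chamber floor are level, 30 mm above the bench.
- opening (a point): Middle of the opening's bottom edge in the front face, at floor level: unit frame (-100, 0, 30) mm. Opening 110 mm wide, 54 mm high. From it the loading shelf, 100 mm wide, runs out to x = -295 mm. Two rails 8 mm high, 78 mm apart inside, run on shelf and floor from x = -295 to +45 mm, centred on y = 0.
- tray_home (a point): Where the tray's origin lies when the tray is against its stop (the chamber's rear wall): unit frame (12, 0, 30) mm, axes as the unit's.
- tray: Loose steel tray, 160 g, lying on the shelf between the rails (2 mm play each side) in front of the flap; its x axis is the way in. Origin: underside of the plate, centre of the seat. Seat plate 72 (x) x 74 (y) x 5 mm with a rim 5 mm wide and 4 mm high round an inner space 62 (x) x 64 (y) mm. A tongue 26 mm wide, 5 mm thick runs back to x = -180 mm; its end overhangs the shelf at the start.
- tray_handle (a point): Centre of the top of the tray's black handle, an upright tab on the tongue: 10 mm thick (x), 40 mm wide (y), 31 mm high; in the tray's frame at (-172, 0, 36) mm. It stays 60 mm outside the front face when the tray is home; the tongue passes below the shut flap.
- cast: Full-arch plaster cast, 110 to 210 g, teeth up on the glass slab. D-shaped base 18 mm high, 58 mm wide (y) between flat parallel sides; flat heel at x = -27 mm, round front (radius 29 mm about the origin) to x = +29; horseshoe of teeth on top up to 32 mm. Origin: underside, centre of the round; z up. Fits the seat, about 3 mm play each side, with its heel toward any of the four sides.
- slab: Glass mixing slab, fixed, 150 x 130 x 8 mm, origin at the centre of its underside; the cast stands on its top, 8 mm above the bench.
- flap (a joint): Tinted flap, hinged along its top edge 16 mm behind the front face, 82 mm above the bench. 0 = shut, grows as it swings inward (rad) to 1.45; never outward. Light spring, under 2 N. Lower edge 41 mm below the hinge, 6 mm above the tray's plate. It rides up over the cast (about 1.2 rad) and drops shut once the cast is some 40 mm past it.
- flap_edge (a point): Middle of the flap's lower edge.
- start (a joint): Travel of the round start button in m: 0 = up, 0.005 = fully down; springs back; about 4 N.
- start_top (a point): Centre of the top of the start button (26 mm diameter), on the unit's flat top panel; it is pressed straight down.
- quadrant: Bystander: small plaster quadrant cast with four teeth, 46 x 24 x 30 mm, origin under its centre.
- bottle: Bystander: white dropper bottle, 38 mm diameter, 90 mm high, origin under its centre.
- glass_pot: Bystander: small open glass pot, 64 mm diameter, 50 mm high, origin under its centre.
- wax_knife: Bystander: wax knife with a wooden handle, 170 mm long, lying along its x axis; origin near its middle.
Mind the look-alikes: they are no part of the job. Leave any pink look-alike of the cast alone.

How it is judged:
On the way, in this order (a step that is already met when the one before it is completed fails the run):
1. the cast stands flat, teeth up, in the tray's seat inside the rim, released (x of cast in the frame of tray between -0.007 and 0.007 m and y of cast in the frame of tray between -0.007 and 0.007 m and z of cast in the frame of tray between 0.003 and 0.0068 m and angle between cast's own z axis and vertical below 0.052 rad and contact force between the fingers and cast below 0.1 N), for 0.2 s.
2. the tray, with the cast seated on it, is in to its stop (within 6 mm) and the flap has swung shut behind the cast (x of cast in the frame of tray between -0.007 and 0.007 m and y of cast in the frame of tray between -0.007 and 0.007 m and z of cast in the frame of tray between 0.003 and 0.0068 m and angle between cast's own z axis and vertical below 0.052 rad and x of tray in the frame of curing_unit above 0.006 m and value of joint flap below 0.06 rad), for 0.3 s.
3. the start button is pressed fully down (at least 4 of its 5 mm) with tray and flap so (all of step 2 and value of joint start above 0.004 m), for 0.05 s.
At the end, for the whole second after the job is handed in: The cast stands flat, teeth up (within 3 degrees), inside the rim of the tray (centre within 7 mm of the seat's); the tray is within 6 mm of its stop, the flap is shut (under 0.06 rad), the start button has been pressed and is up again, and everything is at rest (all of step 2 and value of joint start below 0.002 m and linear speed of each of cast, tray below 0.02 m/s); the robot touches nothing.
It fails at once if the cast is dropped (it moves faster than 0.45 m/s while not held by the fingers) (contact force between the fingers and cast below 0.05 N and linear speed of cast above 0.45 m/s).
It fails at once if the cast is tipped over (angle between cast's own z axis and vertical above 0.6 rad).
It fails at once if a bystander is pushed more than 30 mm (distance of any of quadrant, bottle, glass_pot, wax_knife from where it was at the start of the episode above 0.03 m).
It also fails if it takes over 64 s, if anything falls off the work surface, if the arm or the gripper's body presses on something with over 40 N, if the wrist force passes 120 N, or if a joint passes its speed limit or range.

## Working session

There is one attempt and no reset: what is moved stays moved. The work goes in short steps, each a Python script; the robot and the scene stay as the last script left them, time stands still between calls to the robot, and variables do not carry over. Pictures are saved under pics/ and viewed, and the job is handed in when it is done.

```bash
mkdir -p pics; python3 - <<'E'
from rig import ctrl
import cv2
for n in("scene","top"):
    cv2.imwrite(f"pics/{n}0.png",ctrl.camera(n)); i=ctrl.camera_info(n); print(n,i)
print(ctrl.read_t(),ctrl.read_ee_rot(),ctrl.read_opening(),ctrl.grip_depth)
E
```

```text
scene {'K': array([[411.71523696,   0.        , 278.71154388],
       [  0.        , 411.71523696, 204.65796236],
       [  0.        ,   0.        ,   1.        ]]), 'extrinsics': array([[-0.86226652, -0.39657418,  0.31500058,  0.78237007],
       [ 0.50634316, -0.68809783,  0.519748  ,  0.52932046],
       [ 0.01063258,  0.60765969,  0.79412635,  0.84350406],
       [ 0.        ,  0.        ,  0.        ,  1.        ]])}
top {'K': array([[489.54864188,   0.        , 279.61044083],
       [  0.        , 489.54864188, 210.46014929],
       [  0.        ,   0.        ,   1.        ]]), 'extrinsics': array([[ 0.02445371,  0.99846914, -0.04961245,  0.4242466 ],
       [-0.99920321,  0.02597727,  0.03030044,  0.07881182],
       [ 0.03154285,  0.04883196,  0.99830881,  1.21734843],
       [ 0.        ,  0.        ,  0.        ,  1.        ]])}
0.1 [-6.68222942e-01 -3.06923809e+00  2.96073659e-03] 0.0880244647888619 0.0187
```

View pics/scene0.png

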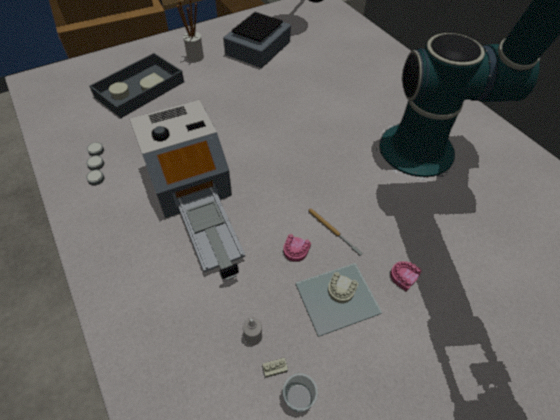

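View pics/top0.png

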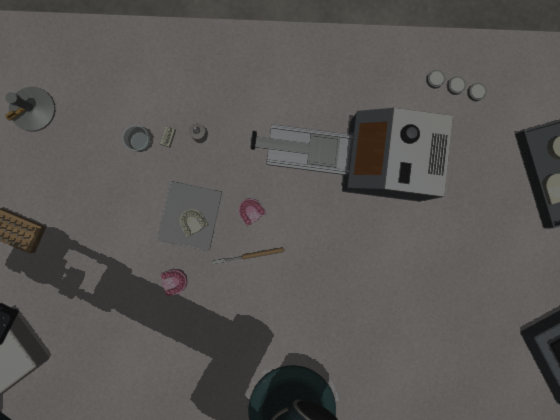

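```bash
cat > h.py <<'E'
import numpy as np, cv2
from rig import ctrl
def proj(n,P):
    i=ctrl.camera_info(n);E=np.linalg.inv(i["extrinsics"]);p=E[:3,:3]@np.asarray(P,float)+E[:3,3]
    q=i["K"]@np.array([p[0],-p[1],-p[2]]);return q[:2]/q[2]
def ray(n,uv,z):
    i=ctrl.camera_info(n);E=i["extrinsics"];d=np.linalg.inv(i["K"])@np.array([uv[0],uv[1],1.])
    d=E[:3,:3]@np.array([d[0],-d[1],-d[2]]);o=E[:3,3];return o+d*(z-o[2])/d[2]
def crop(n,img,box,f,name):
    x,y,w,h=box;c=cv2.resize(img[y:y+h,x:x+w],None,fx=f,fy=f,interpolation=cv2.INTER_CUBIC)
    c=cv2.convertScaleAbs(c,alpha=1.5,beta=10);cv2.imwrite(f"pics/{name}.png",c)
E
python3 - <<'E'
from h import *
t=cv2.imread("pics/top0.png");s=cv2.imread("pics/scene0.png")
crop("top",t,(240,95,220,120),3.6,"t_unit");crop("top",t,(110,110,190,190),3.1,"t_cast")
crop("s",s,(120,95,130,190),3.1,"s_unit")
crop("s",s,(230,200,200,220),2.7,"s_cast")
print(proj("top",[0.281,0.614,0.239]),proj("scene",[0.281,0.614,0.239]), proj("top",[0,0,0]))
E
```

```text
[-12.63074215 301.29658785] [603.63793326 361.844917  ] [291.87379974 408.91345284]
```

View pics/t_unit.png

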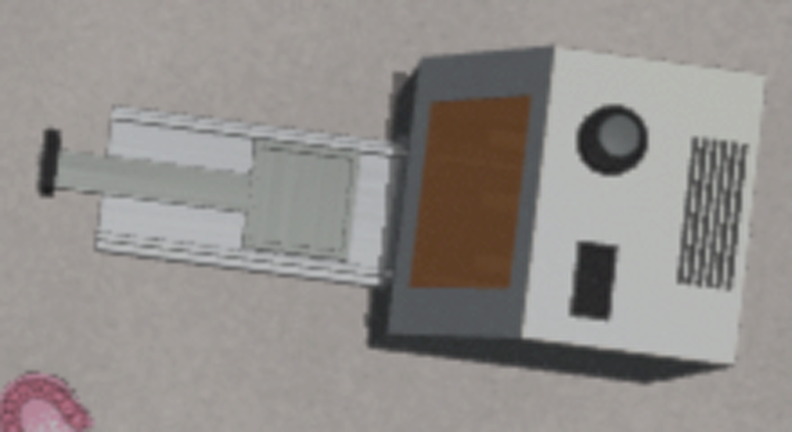

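View pics/t_cast.png

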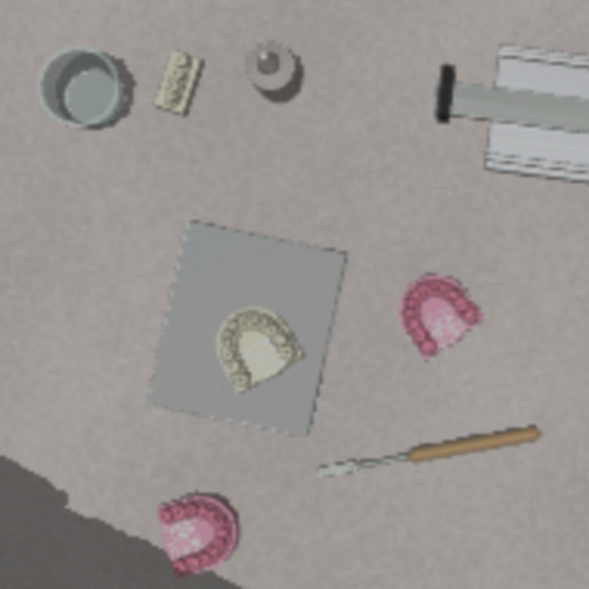

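View pics/s_unit.png

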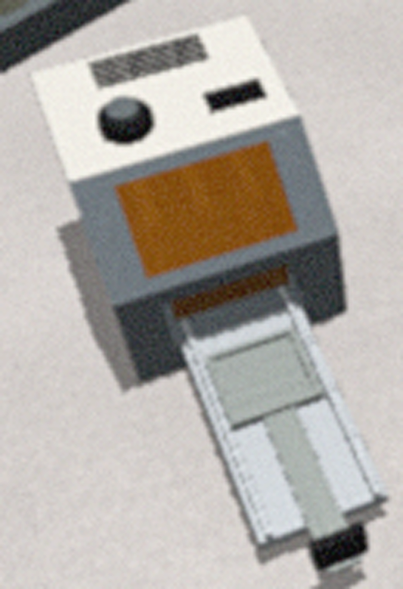

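View pics/s_cast.png

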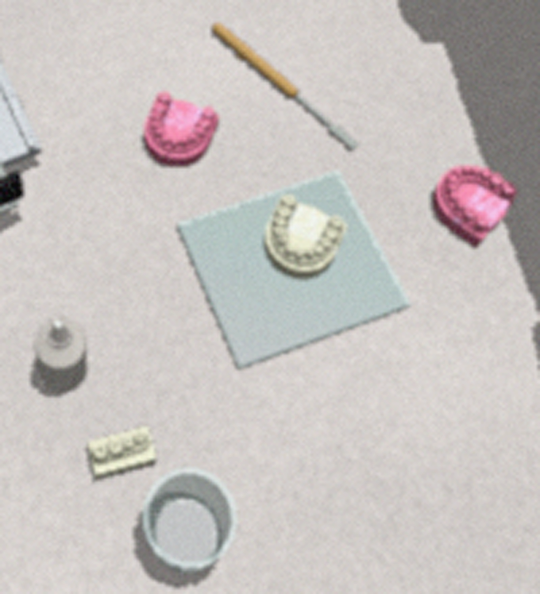

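```bash
cat > m.py <<'E'
from h import *
def big(m):
    c,_=cv2.findContours(m.astype(np.uint8),cv2.RETR_EXTERNAL,cv2.CHAIN_APPROX_NONE);return sorted(c,key=cv2.contourArea,reverse=True)
def topw(n,c,z): return np.array([ray(n,p,z)[:2] for p in c.reshape(-1,2)],np.float32)
E
python3 - <<'E'
from m import *
for n,box in(("top",(340,95,130,115)),("scene",(120,95,120,170))):
    im=cv2.imread(f"pics/{n}0.png");x,y,w,h=box;hsv=cv2.cvtColor(im,cv2.COLOR_BGR2HSV)
    m=np.zeros(im.shape[:2],np.uint8);m[y:y+h,x:x+w]=(im.min(2)>(140 if n=="top" else 195))[y:y+h,x:x+w]
    m=cv2.morphologyEx(m,cv2.MORPH_OPEN,np.ones((3,3)))
    for c in big(m)[:2]:
        r=cv2.minAreaRect(topw(n,cv2.convexHull(c),.168));print(n,cv2.boundingRect(c),r);print(cv2.boxPoints(r).round(4).tolist())
    # dark button
    d=np.zeros_like(m);d[y:y+h,x:x+w]=(im.max(2)<95)[y:y+h,x:x+w]
    bx=(395,118,32,32) if n=="top" else (148,122,26,24)
    q=np.zeros_like(m);q[bx[1]:bx[1]+bx[3],bx[0]:bx[0]+bx[2]]=(im.max(2)<125)[bx[1]:bx[1]+bx[3],bx[0]:bx[0]+bx[2]]
    c=big(q)[0];(u,v),r=cv2.minEnclosingCircle(c);print("btn",u,v,r,cv2.boundingRect(c),[ray(n,(u,v),z)[:2].round(4).tolist() for z in(.168,.172,.176)])
    o=((hsv[...,0]>5)&(hsv[...,0]<20)&(hsv[...,1]>150)).astype(np.uint8);o[:y]=0;o[y+h:]=0;o[:,:x]=0;o[:,x+w:]=0
    for c in big(o)[:2]: print("orange",cv2.boundingRect(c))
E
```

```text
btn 410.5 133.5 21.92041015625 (395, 118, 32, 32) [[0.6519, -0.2346], [0.6511, -0.2334], [0.6502, -0.2322]]
orange (355, 122, 32, 52)
btn 160.0 133.72222900390625 9.402787208557129 (151, 126, 19, 16) [[0.651, -0.2357], [0.6517, -0.2312], [0.6525, -0.2267]]
orange (158, 141, 57, 43)
orange (176, 181, 36, 16)
```

```bash
python3 - <<'E'
from m import *
for n,box in(("top",(155,175,70,80)),("scene",(295,260,90,75))):
    im=cv2.imread(f"pics/{n}0.png");x,y,w,h=box
    b,g,r=[im[...,k].astype(int) for k in range(3)]
    m=np.zeros(im.shape[:2],np.uint8);m[y:y+h,x:x+w]=((r-b)>8)[y:y+h,x:x+w]
    c=big(m)[0];print(n,cv2.boundingRect(c),cv2.contourArea(c))
    cv2.imwrite(f"pics/m_{n}.png",cv2.resize(np.hstack([m[y:y+h,x:x+w]*255,im[y:y+h,x:x+w].max(2)]),None,fx=4,fy=4,interpolation=0))
    P=topw(n,c,.026);rr=cv2.minAreaRect(P);print(rr,cv2.boxPoints(rr).round(4).tolist())
    P=topw(n,c,.008);rr=cv2.minAreaRect(P);print(rr)
E
```

```text
top (180, 209, 27, 27) 291.0
((0.4534676671028137, 0.2565469443798065), (0.05479888990521431, 0.057306043803691864), 33.6113395690918) [[0.4147999882698059, 0.2651999890804291], [0.4465000033378601, 0.2175000011920929], [0.4921000003814697, 0.24789999425411224], [0.4603999853134155, 0.2955999970436096]]
((0.45390915870666504, 0.2592323124408722), (0.05562683194875717, 0.05817187577486038), 33.611366271972656)
scene (328, 273, 30, 29) 417.0
((0.4558848738670349, 0.2583238482475281), (0.062227651476860046, 0.05651631951332092), 31.72467803955078) [[0.4146000146865845, 0.26600000262260437], [0.44429999589920044, 0.21789999306201935], [0.49720001220703125, 0.25060001015663147], [0.4675000011920929, 0.2987000048160553]]
((0.44869622588157654, 0.25235700607299805), (0.06359779834747314, 0.05776069313287735), 31.72464370727539)
```

View pics/m_top.png

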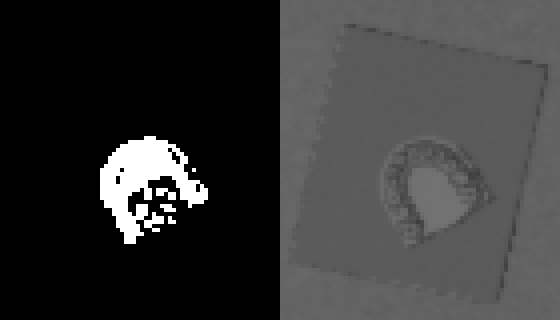

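View pics/m_scene.png

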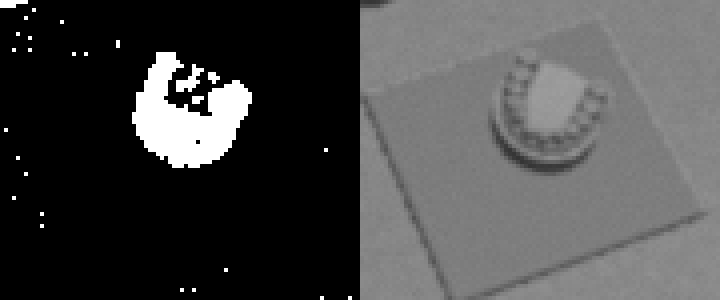

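```bash
python3 - <<'E'
from m import *
im=cv2.imread("pics/top0.png")
for p in[(430,130),(440,120),(410,133),(412,131),(400,172),(370,150),(322,150),(340,150),(290,135),(260,140),(253,140),(290,160),(300,100),(357,116)]:print(p,im[p[1],p[0]])
im=cv2.imread("pics/scene0.png")
for p in[(150,120),(160,133),(200,135),(190,160),(205,218),(222,250),(230,268),(180,185),(100,200)]:print(p,im[p[1],p[0]])
E
```

```text
(430, 130) [113 115 115]
(440, 120) [112 115 115]
(410, 133) [64 64 62]
(412, 131) [61 60 58]
(400, 172) [32 31 32]
(370, 150) [20 35 55]
(322, 150) [89 91 89]
(340, 150) [113 112 110]
(290, 135) [112 111 110]
(260, 140) [87 89 87]
(253, 140) [22 21 21]
(290, 160) [116 114 113]
(300, 100) [ 95  97 101]
(357, 116) [53 52 49]
(150, 120) [103 107 110]
(160, 133) [40 40 33]
(200, 135) [145 150 151]
(190, 160) [ 9 46 78]
(205, 218) [107 111 106]
(222, 250) [111 114 111]
(230, 268) [31 32 26]
(180, 185) [71 64 63]
(100, 200) [130 133 136]
```

```bash
python3 - <<'E'
from m import *
im=cv2.imread("pics/top0.png")
s=cv2.bilateralFilter(im,7,25,3)
def sub(m,box):
    x,y,w,h=box;o=np.zeros(m.shape,np.uint8);o[y:y+h,x:x+w]=m[y:y+h,x:x+w];return o
g=s[...,0]
pan=cv2.morphologyEx(sub(g>104,(378,95,85,115)),cv2.MORPH_OPEN,np.ones((3,3)))
c=big(pan)[0];r=cv2.minAreaRect(topw("top",c,.168));print("panel",cv2.boundingRect(c),r,cv2.boxPoints(r).round(4).tolist())
sh=sub(g>104,(260,115,95,65));cs=[c for c in big(sh)[:4]]
P=np.vstack([topw("top",c,.030) for c in cs if cv2.contourArea(c)>20]);r=cv2.minAreaRect(P);print("shelf",r,cv2.boxPoints(r).round(4).tolist())
d=s.max(2)
b=sub(d<85,(396,118,28,28));c=big(b)[0];print("btn",cv2.boundingRect(c),cv2.minAreaRect(c),cv2.minEnclosingCircle(c))
b=sub(d<60,(240,120,20,40));c=big(b)[0];r=cv2.minAreaRect(topw("top",c,.066));print("handle",cv2.boundingRect(c),cv2.minAreaRect(c),r)
o=np.vstack([pan*255+sh*255]);crop("t",cv2.cvtColor(o,cv2.COLOR_GRAY2BGR),(240,95,220,120),3,"mu")
im2=cv2.imread("pics/scene0.png");d=im2.max(2)
b=sub(d<75,(148,122,26,24));c=big(b)[0];print("btnS",cv2.boundingRect(c),cv2.minEnclosingCircle(c),cv2.minAreaRect(c))
b=sub(d<75,(215,255,30,28));c=big(b)[0];print("handS",cv2.boundingRect(c),cv2.minAreaRect(c))
crop("s",im2,(120,95,120,90),6,"s_panel");crop("s",im2,(170,180,85,105),5.5,"s_tray")
crop("t",im,(240,110,115,75),6.5,"t_tray")
E
```

```text
panel (386, 109, 66, 87) ((0.6126568913459778, -0.253004252910614), (0.12954942882061005, 0.17756903171539307), 84.23622131347656) [[0.517799973487854, -0.3084999918937683], [0.6945000290870667, -0.3264000117778778], [0.7074999809265137, -0.19750000536441803], [0.5307999849319458, -0.17960000038146973]]
shelf ((0.6356731653213501, -0.022042371332645416), (0.19221115112304688, 0.09610745310783386), 84.02093505859375) [[0.5778999924659729, -0.11259999871253967], [0.6735000014305115, -0.1225999966263771], [0.6934999823570251, 0.06849999725818634], [0.5978999733924866, 0.07850000262260437]]
btn (400, 124, 20, 20) ((409.5, 133.5), (19.0, 19.0), 90.0) ((409.5, 133.5), 10.12432861328125)
handle (251, 131, 6, 19) ((253.2295379638672, 139.9754180908203), (4.798394203186035, 18.197683334350586), 5.19442892074585) ((0.6469535827636719, 0.1104474738240242), (0.0113507229834795, 0.043475400656461716), 86.39398193359375)
btnS (152, 128, 17, 13) ((160.0, 133.5), 8.381627082824707) ((160.0, 134.0), (12.0, 16.0), 90.0)
handS (215, 262, 24, 20) ((227.34617614746094, 272.23077392578125), (16.669872283935547, 22.553356170654297), 78.69007110595703)
```

View pics/mu.png

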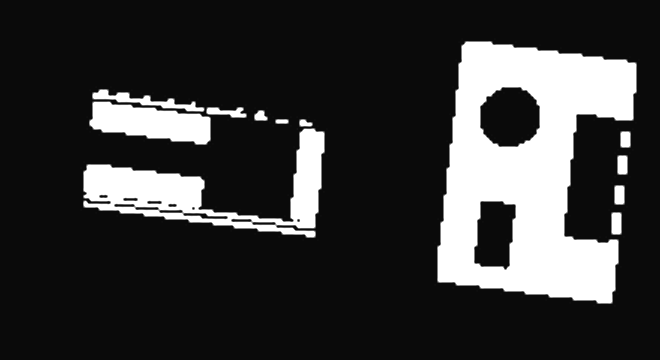

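View pics/s_panel.png

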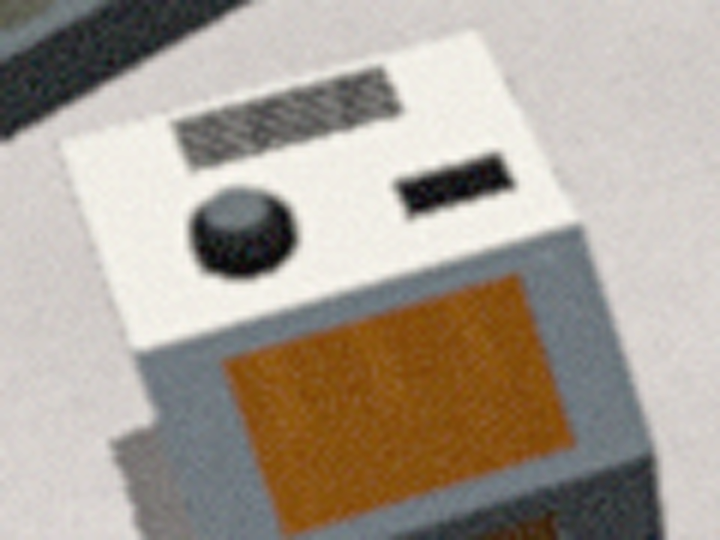

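View pics/t_tray.png

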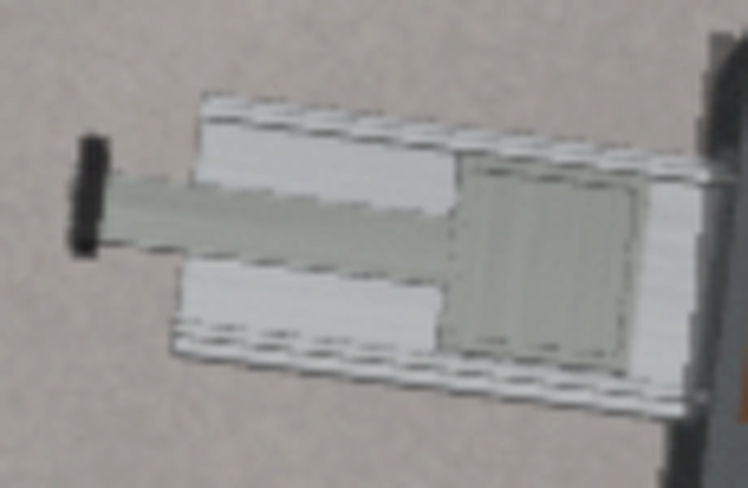

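View pics/s_tray.png

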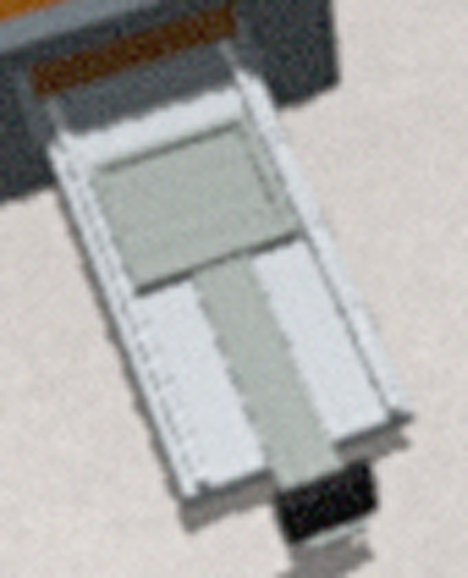

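```bash
cat >> m.py <<'E'
th=np.deg2rad(-95.87);ux=np.array([np.cos(th),np.sin(th)]);uy=np.array([-ux[1],ux[0]]);U0=np.array([.6158,-.2190])
def toU(p): d=np.asarray(p)[:2]-U0;return np.array([d@ux,d@uy])
def fromU(x,y): return U0+x*ux+y*uy
def tri(a,b):
    A=[];
    o=[];d=[]
    for n,uv in(("top",a),("scene",b)):
        p=ray(n,uv,0.);q=ray(n,uv,.2);o.append(p);d.append((q-p)/np.linalg.norm(q-p))
    t=np.linalg.lstsq(np.array([d[0],-d[1]]).T,o[1]-o[0],rcond=None)[0]
    p,q=o[0]+t[0]*d[0],o[1]+t[1]*d[1];return (p+q)/2,np.linalg.norm(p-q)
E
python3 - <<'E'
from m import *
T=lambda x,y:(x/6.5+240-.42,y/6.5+110-.42); S=lambda x,y:(x/5.5+170-.4,y/5.5+180-.4)
print("btn",tri((411.5,132.1),(159.6,129.2)))
cs=[T(455,150),T(648,178),T(630,375),T(440,350)]
W=np.array([ray("top",c,.0385)[:2] for c in cs]);print([toU(w).round(4).tolist() for w in W],toU(W.mean(0)),W.mean(0))
ss=[S(95,170),S(245,122),S(300,235),S(138,290)]
W=np.array([ray("scene",c,z)[:2] for c,z in zip(ss,(.039,.039,.038,.038))]);print([toU(w).round(4).tolist() for w in W],toU(W.mean(0)),W.mean(0))
# shelf end corners
print([toU(ray("top",T(*c),.038)[:2]).round(4).tolist() for c in((203,95),(172,350))])
print([toU(ray("scene",S(*c),.038)[:2]).round(4).tolist() for c in((190,490),(405,408))])
h=ray("top",T(92,190),.066);print("handle top",h,toU(h))
E
```

```text
btn (array([ 0.65044006, -0.23100288,  0.18591029]), np.float64(0.001531431339246279))
[[-0.1986, 0.0385], [-0.1254, 0.0376], [-0.1231, -0.037], [-0.1949, -0.0371]] [-0.16050063  0.00050953] [ 0.63272152 -0.05939307]
[[-0.1303, 0.0365], [-0.1318, -0.0326], [-0.1995, -0.0341], [-0.1982, 0.0384]] [-0.16496525  0.00203334] [ 0.63469395 -0.05510769]
[[-0.2949, 0.0466], [-0.2941, -0.0501]]
[[-0.2986, 0.0484], [-0.2986, -0.0437]]
handle top [0.64974778 0.10933127 0.066     ] [-3.30081567e-01  1.90782957e-04]
```

```bash
cat >> m.py <<'E'
from scipy.spatial.transform import Rotation as Ro
def ori(a):
    y=np.array([np.cos(a),np.sin(a),0]);z=np.array([0,0,-1.]);return Ro.from_matrix(np.array([np.cross(y,z),y,z]).T).as_rotvec()
def best(p,a):
    c=[]
    for k in(0,np.pi):
        q=ctrl.ik(list(p),ori(a+k).tolist())
        if q is not None:c.append((abs(q[5])+.3*np.abs(np.array(q)-ctrl.read_joints()).max(),ori(a+k).tolist(),q))
    c.sort(key=lambda t:t[0]);return c[0]
def st(msg=""): print(msg,"t=%.2f"%ctrl.read_t(),np.round(ctrl.read_tool_pos(),4),"op=%.4f"%ctrl.read_opening(),"F",np.round(ctrl.read_force(),2))
E
python3 - <<'E'
from m import *
h=fromU(-.332,0);print(h)
for nm,p,a in(("hx",[*h,.045],th),("hy",[*h,.045],th+np.pi/2),("cast",[.4535,.257,.015],np.deg2rad(33)),("casty",[.4535,.257,.015],np.deg2rad(123)),("place",[*fromU(-.17,0),.05],th+np.pi/2),("btn",[.65,-.231,.18],th+np.pi/2)):
    b=best(p,a);print(nm,b[0],np.round(b[2],2))
b=best([*h,.12],th);ctrl.move_to([*h,.12],b[1]);st("above")
E
```

```text
[0.6497542  0.11125916]
hx 1.7264230958924198 [ 0.13  0.41  1.8  -0.    0.94 -1.34]
hy 0.5262515468070259 [ 0.13  0.41  1.8  -0.    0.94  0.23]
cast 0.2993681614981494 [ 0.47  0.23  2.11 -0.    0.8  -0.11]
casty 1.912493120287894 [ 0.47  0.23  2.11 -0.    0.8   1.46]
place 0.3822840574754268 [-0.12  0.36  1.85 -0.    0.93 -0.02]
btn 0.7199231645988706 [-0.38  0.33  1.63 -0.    1.18 -0.28]
above t=2.37 [0.6498 0.1122 0.1203] op=0.0880 F [ 0.02 -0.05  0.17]
```

```bash
python3 - <<'E'
from m import *
h=fromU(-.332,0)
ctrl.move_l([*h,.048],max_speed=.12);st("down")
ctrl.set_gripper(.004,grip_force=4);st("x squeeze")
p=ctrl.read_tool_pos();print(toU(p))
ctrl.set_gripper(.07);st("open")
ctrl.move_l([*h,.085],max_speed=.15)
ctrl.move_to([*h,.085],best([*h,.085],th+np.pi/2)[1])
ctrl.move_l([*h,.048],max_speed=.12);st("down")
ctrl.set_gripper(.03,grip_force=4);st("y squeeze");print(toU(ctrl.read_tool_pos()))
crop("t",ctrl.camera("top"),(230,100,130,90),6,"t_sq")
ctrl.set_gripper(.088)
ctrl.move_l([*h,.12],max_speed=.2);st("up")
cv2.imwrite("pics/top1.png",ctrl.camera("top"))
E
```

```text
down t=3.12 [0.6502 0.1114 0.0484] op=0.0880 F [ 0.26 -0.51  0.1 ]
x squeeze t=4.28 [0.6497 0.1113 0.048 ] op=0.0100 F [ 0.28 -1.06 -0.52]
[-3.32007654e-01 -1.66368279e-05]
open t=5.26 [0.6498 0.1113 0.048 ] op=0.0700 F [ 0.75 -0.35  0.72]
down t=7.52 [0.6492 0.1112 0.0472] op=0.0700 F [-0.11  0.16  1.04]
y squeeze t=8.07 [0.6502 0.1113 0.0487] op=0.0400 F [-0.87  0.06  1.89]
[-0.33211216  0.00047029]
up t=9.47 [0.6499 0.1113 0.1202] op=0.0879 F [-0.49 -0.36 -0.27]
```

```bash
python3 - <<'E'
from m import *
a=np.deg2rad(33);c=np.array([.4535,.2570])
b=best([*c,.13],a);ctrl.move_to([*c,.13],b[1]);st("above")
ctrl.move_l([*c,.07],max_speed=.15)
for n in("top","scene"): cv2.imwrite(f"pics/{n}2.png",ctrl.camera(n))
t=cv2.imread("pics/top2.png");s=cv2.imread("pics/scene2.png")
o=np.hstack([cv2.resize(t[170:270,140:240],None,fx=4,fy=4),cv2.resize(s[230:330,290:390],None,fx=4,fy=4)]);cv2.imwrite("pics/ab.png",cv2.convertScaleAbs(o,alpha=1.5))
E
```

```text
above t=10.48 [0.4543 0.2568 0.1299] op=0.0882 F [ 0.23 -0.28 -0.27]
```

View pics/ab.png

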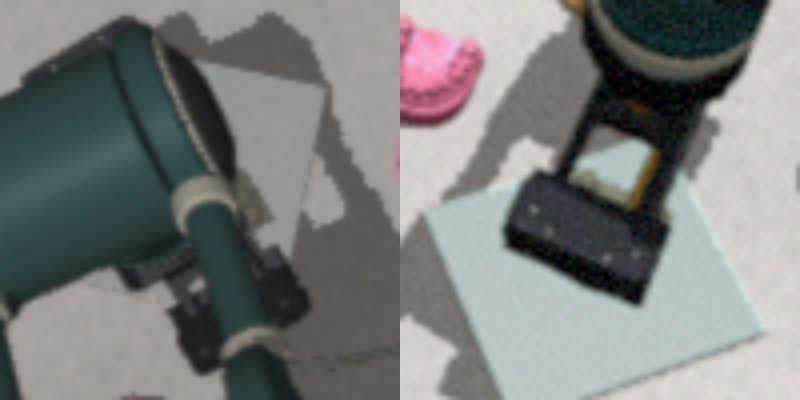

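```bash
python3 - <<'E'
from m import *
a=np.deg2rad(33);c=np.array([.4535,.2570]);d=np.array([np.cos(a),np.sin(a)])
ctrl.move_l([*c,.014],max_speed=.12);st("down")
ctrl.set_gripper(.045,grip_force=5);st("x squeeze")
E
```

```text
down t=11.75 [0.4539 0.2572 0.0144] op=0.0881 F [ 0.4  -0.99  0.2 ]
x squeeze t=12.31 [0.4537 0.2571 0.0144] op=0.0576 F [-0.1  -1.51  3.04]
```

```bash
python3 - <<'E'
from m import *
ctrl.set_gripper(.045,grip_force=20);st("x squeeze");ctrl.dwell(.2);st()
cv2.imwrite("pics/s3.png",ctrl.camera("scene"))
s=cv2.imread("pics/s3.png");crop("s",s,(290,230,100,100),6,"s3c")
E
```

```text
x squeeze t=12.53 [0.4538 0.2571 0.0145] op=0.0573 F [-0.34 -1.32  5.64]
 t=12.72 [0.4538 0.2571 0.0145] op=0.0571 F [-0.98 -0.24  5.87]
```

View pics/s3c.png

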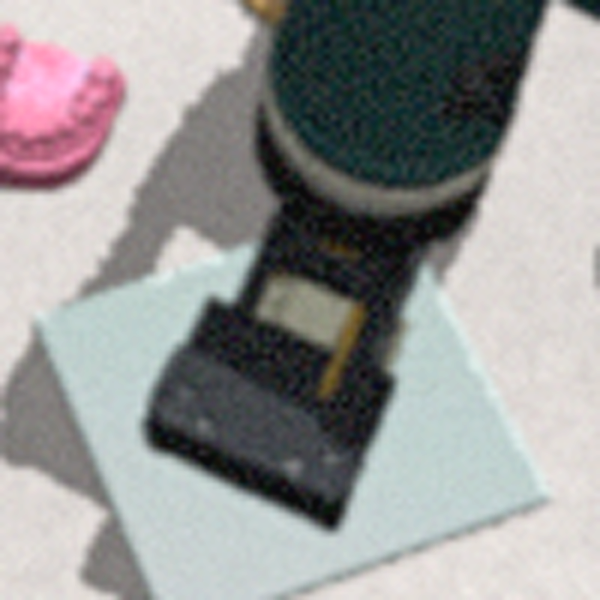

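```bash
python3 - <<'E'
from m import *
a=np.deg2rad(33);d=np.array([np.cos(a),np.sin(a)])
c=np.array(ctrl.read_tool_pos()[:2]);print(c)
ctrl.set_gripper(.088)
g=c-.011*d
ctrl.move_l([*c,.065],max_speed=.2)
ctrl.move_to([*g,.065],best([*g,.065],a+np.pi/2)[1]);st("rot")
ctrl.move_l([*g,.0155],max_speed=.1);st("down")
ctrl.set_gripper(.045,grip_force=15);st("grip");ctrl.dwell(.2);st()
ctrl.move_l([*g,.06],max_speed=.1);st("lift")
cv2.imwrite("pics/s4.png",ctrl.camera("scene"));cv2.imwrite("pics/t4.png",ctrl.camera("top"))
s=cv2.imread("pics/s4.png");crop("s",s,(290,220,110,100),6,"s4c")
E
```

```text
[0.45375339 0.25713258]
rot t=15.20 [0.444  0.2509 0.0642] op=0.0879 F [ 0.02 -0.21 -0.44]
down t=15.84 [0.4446 0.2512 0.0155] op=0.0883 F [0.6  0.56 0.03]
grip t=16.40 [0.4449 0.2513 0.0159] op=0.0581 F [-0.68 -1.03  2.06]
 t=16.60 [0.4449 0.2512 0.0159] op=0.0580 F [-0.96 -0.93  4.32]
lift t=17.19 [0.4442 0.251  0.0597] op=0.0574 F [-0.1  -0.71 -1.8 ]
```

View pics/s4c.png

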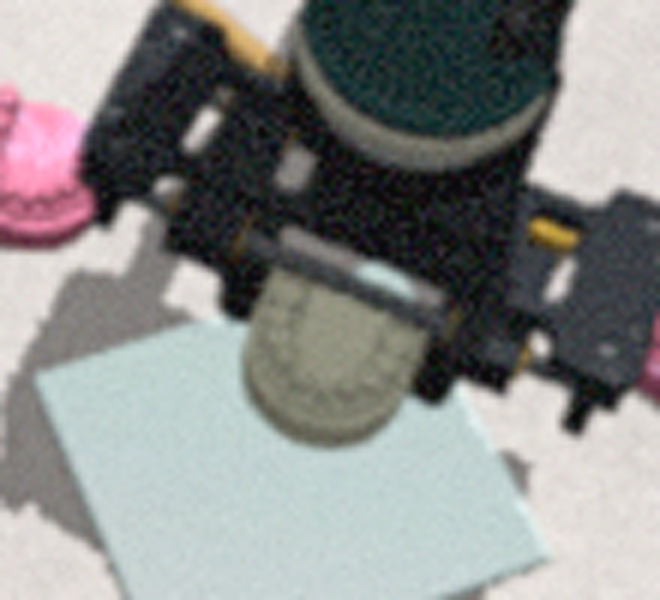

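```bash
python3 - <<'E'
from m import *
ctrl.set_gripper(.045,grip_force=35);st()
print(np.round(ctrl.read_joints(),2))
R=Ro.from_rotvec(ctrl.read_ee_rot()).as_matrix();ya=np.arctan2(R[1,1],R[0,1]);print(np.rad2deg(ya),R[:,2])
for al in(0,np.pi):
    o=ya+(th-np.deg2rad(33))+al
    print(al,ctrl.ik([*fromU(-.17,0),.12],ori(o).tolist()))
E
```

```text
t=17.51 [0.4441 0.2509 0.0593] op=0.0575 F [-0.19  0.59 -1.03]
[0.47 0.14 2.11 0.   0.89 1.46]
-57.002296641799624 [-1.14534082e-03 -5.63122368e-04 -9.99999186e-01]
0 None
3.141592653589793 [-1.17845198e-01  2.85402401e-01  1.80593678e+00 -4.44089210e-16
  1.05025347e+00 -1.53542867e-02]
```

```bash
python3 - <<'E'
from m import *
p=ctrl.read_tool_pos();ctrl.move_l([p[0],p[1],.14],max_speed=.2)
R=Ro.from_rotvec(ctrl.read_ee_rot()).as_matrix();ya=np.arctan2(R[1,1],R[0,1])
o=ori(ya+(th-np.deg2rad(33))+np.pi).tolist()
g=fromU(-.149,0)
ctrl.move_to([*g,.14],o);st("above")
ctrl.move_l([*g,.065],max_speed=.12);st("low")
for n in("scene","top"): cv2.imwrite(f"pics/{n}5.png",ctrl.camera(n))
crop("s",cv2.imread("pics/scene5.png"),(160,170,100,110),5.4,"s5c");crop("s",cv2.imread("pics/top5.png"),(240,100,130,90),6,"t5c")
E
```

```text
above t=19.45 [ 0.6302 -0.07    0.1388] op=0.0576 F [ 0.18  0.24 -0.59]
low t=20.23 [ 0.6316 -0.0706  0.0656] op=0.0574 F [ 0.15 -0.15 -0.34]
```

View pics/s5c.png

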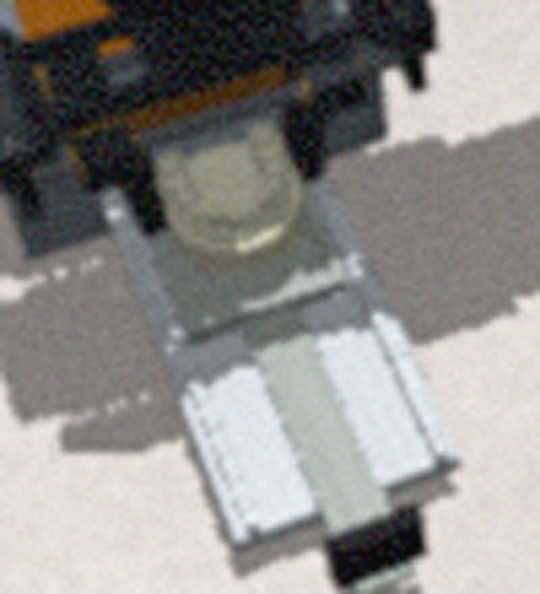

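View pics/t5c.png

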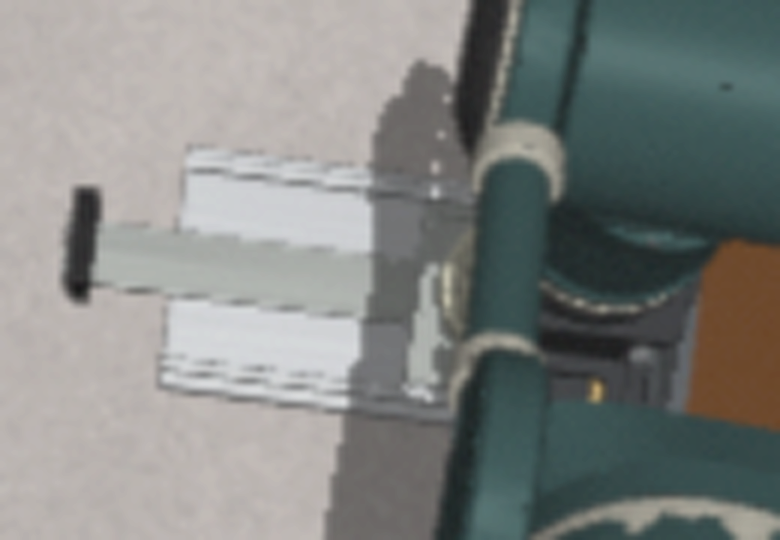

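```bash
python3 - <<'E'
from m import *
f=lambda n,x,y,z:proj(n,[*fromU(x,y),z])
c=lambda q:((q-[160,170])*5.4).round(0)
print("front bottom",c(f("scene",-.188,0,.0577)),"seat rear corners",c(f("scene",-.196,.037,.035)),c(f("scene",-.196,-.037,.035)), "shelf end",c(f("scene",-.295,.05,.03)),c(f("scene",-.295,-.05,.03)))
print(c(f("scene",-.332,.0,.066)))
E
```

```text
front bottom [259. 263.] seat rear corners [190. 335.] [350. 278.] shelf end [235. 537.] [461. 450.]
[373. 522.]
```

```bash
python3 - <<'E'
from m import *
c=lambda q:((q-[160,170])*5.4).round(0)
for z in(.0577,.0757):
    Q=np.array([c(proj("scene",[*fromU(-.159+.029*np.cos(t),.029*np.sin(t)),z])) for t in np.linspace(np.pi/2,3*np.pi/2,13)]);print(z,Q.tolist())
E
```

```text
0.0577 [[174.0, 236.0], [181.0, 248.0], [193.0, 257.0], [207.0, 264.0], [224.0, 268.0], [241.0, 267.0], [259.0, 263.0], [274.0, 256.0], [287.0, 245.0], [297.0, 233.0], [303.0, 219.0], [304.0, 206.0], [300.0, 193.0]]
0.0757 [[167.0, 211.0], [175.0, 223.0], [186.0, 233.0], [201.0, 240.0], [218.0, 243.0], [236.0, 243.0], [253.0, 239.0], [269.0, 231.0], [283.0, 221.0], [292.0, 208.0], [298.0, 195.0], [299.0, 181.0], [295.0, 168.0]]
```

```bash
python3 - <<'E'
from m import *
im=cv2.imread("pics/s5c.png")
for z,col in((.0577,(0,0,255)),(.0757,(0,255,0))):
  for t in np.linspace(np.pi/2,3*np.pi/2,25):
    q=(proj("scene",[*fromU(-.159+.029*np.cos(t),.029*np.sin(t)),z])-[160,170]+.5)*5.4
    cv2.circle(im,tuple(int(v) for v in q),2,col,-1)
cv2.imwrite("pics/ov.png",im)
E
```

```text
(no output)
```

View pics/ov.png

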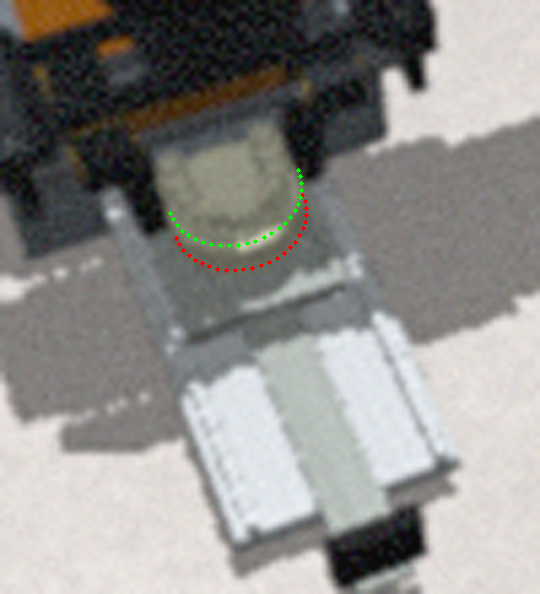

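```bash
python3 - <<'E'
from m import *
im=cv2.imread("pics/scene5.png")[188:230,180:225]
o=cv2.resize(cv2.convertScaleAbs(im,alpha=2.2),None,fx=13,fy=13,interpolation=cv2.INTER_CUBIC)
hs=cv2.cvtColor(im,cv2.COLOR_BGR2HSV)
cv2.imwrite("pics/z.png",o)
E
```

View pics/z.png

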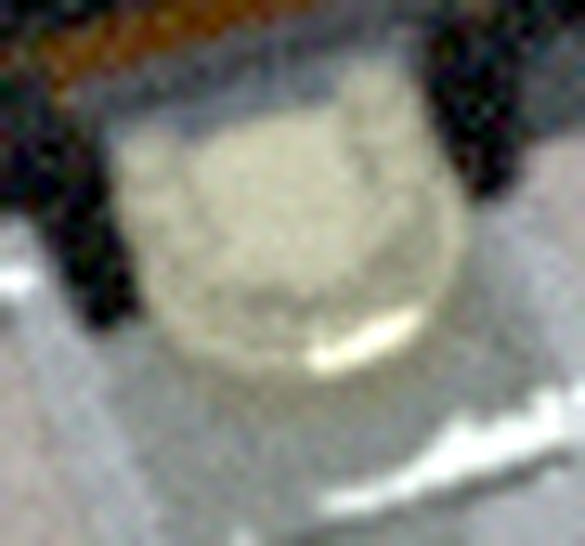

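```bash
python3 - <<'E'
from m import *
im=cv2.imread("pics/s4.png");x0,y0=320,245
o=cv2.resize(cv2.convertScaleAbs(im[y0:y0+55,x0:x0+55],alpha=1.8),None,fx=10,fy=10,interpolation=cv2.INTER_CUBIC)
a=np.deg2rad(33);d=np.array([np.cos(a),np.sin(a)]);w=np.array([-d[1],d[0]])
org=np.array([.4442,.2510])+.010*d;zb=.0597-.0079
for z,col in((zb,(0,0,255)),(zb+.018,(0,255,0))):
  for t in np.linspace(-np.pi/2,np.pi/2,31):
    p=org+.029*(np.cos(t)*d+np.sin(t)*w);q=(proj("scene",[*p,z])-[x0,y0]+.5)*10;cv2.circle(o,tuple(int(v) for v in q),2,col,-1)
cv2.imwrite("pics/ov4.png",o)
# same on scene0 initial
im=cv2.imread("pics/scene0.png");x0,y0=315,260
o=cv2.resize(cv2.convertScaleAbs(im[y0:y0+55,x0:x0+55],alpha=1.8),None,fx=10,fy=10,interpolation=cv2.INTER_CUBIC)
org=np.array([.4535,.2570])-.001*d
for z,col in((.008,(0,0,255)),(.026,(0,255,0))):
  for t in np.linspace(-np.pi/2,np.pi/2,31):
    p=org+.029*(np.cos(t)*d+np.sin(t)*w);q=(proj("scene",[*p,z])-[x0,y0]+.5)*10;cv2.circle(o,tuple(int(v) for v in q),2,col,-1)
cv2.imwrite("pics/ov0.png",o)
E
```

```text
(no output)
```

View pics/ov4.png

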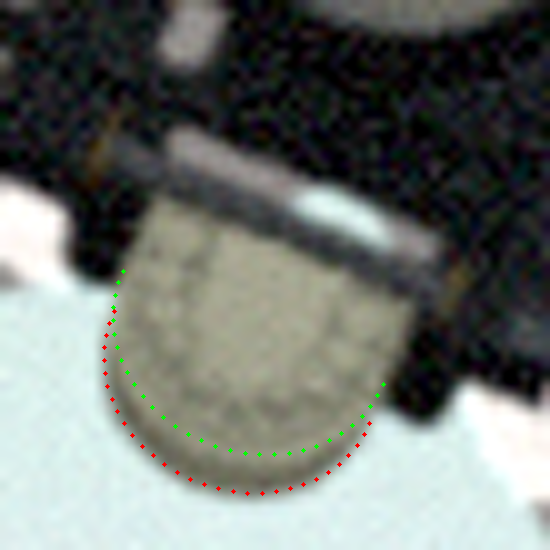

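View pics/ov0.png

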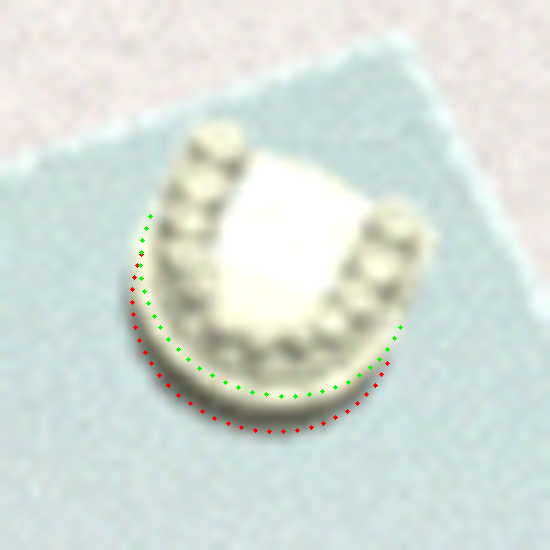

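```bash
python3 - <<'E'
from m import *
g=fromU(-.149,0)
f0=np.mean([ctrl.read_force() for _ in range(5)],0);print(f0)
for z in(.050,.0465,.0455,.0445,.0435,.0428):
    ctrl.move_l([*g,z],max_speed=.05);F=np.array(ctrl.read_force())-f0;st(f"{z}")
    if F[2]>4: break
E
```

```text
[ 0.27755608 -0.39349187 -0.77917315]
0.05 t=20.77 [ 0.6305 -0.0707  0.0492] op=0.0577 F [ 0.3   0.59 -1.05]
0.0465 t=21.02 [ 0.6309 -0.0707  0.0462] op=0.0578 F [-0.09  0.29 -2.1 ]
0.0455 t=21.27 [ 0.6311 -0.0708  0.0455] op=0.0574 F [ 0.31 -0.19 -1.4 ]
0.0445 t=21.52 [ 0.631  -0.0708  0.0445] op=0.0578 F [-0.48  0.47 -1.8 ]
0.0435 t=21.77 [ 0.6309 -0.0708  0.0434] op=0.0576 F [ 0.09 -0.64 -0.98]
0.0428 t=22.02 [ 0.6312 -0.0708  0.043 ] op=0.0576 F [-1.19  0.51 -0.89]
```

```bash
python3 - <<'E'
from m import *
g=fromU(-.149,0)
for z in(.042,.0413,.0406,.040):
    ctrl.move_l([*g,z],max_speed=.05);F=np.mean([ctrl.read_force() for _ in range(4)],0);st(f"{z} {F.round(2)}")
    if F[2]>1.5: break
cv2.imwrite("pics/s6.png",ctrl.camera("scene"));im=cv2.imread("pics/s6.png")
o=cv2.resize(cv2.convertScaleAbs(im[190:240,170:235],alpha=2),None,fx=10,fy=10,interpolation=cv2.INTER_CUBIC);cv2.imwrite("pics/z6.png",o)
E
```

```text
0.042 [-3.37 -0.52  6.14] t=22.27 [ 0.6312 -0.0708  0.043 ] op=0.0573 F [-3.37 -0.52  6.14]
```

View pics/z6.png

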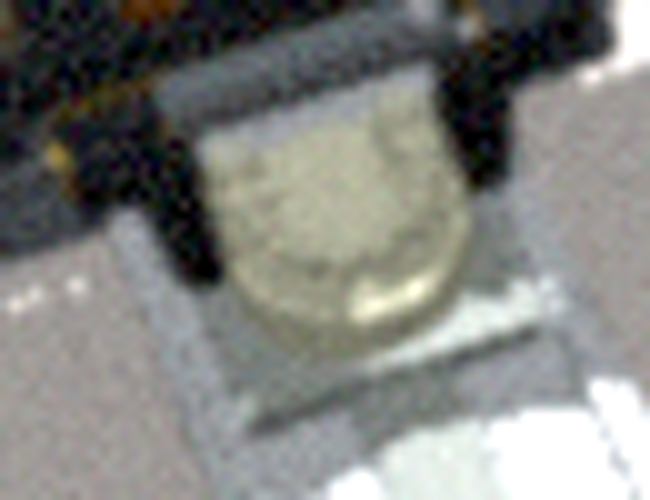

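```bash
python3 - <<'E'
from m import *
g=fromU(-.149,0)
ctrl.set_gripper(.066);st("rel");ctrl.set_gripper(.08);st("open")
ctrl.move_l([*g,.13],max_speed=.15);st("up")
h=fromU(-.36,0)   # behind handle
ctrl.move_to([*h,.13],best([*h,.13],th+np.pi/2)[1]);ctrl.set_gripper(0.0);st("behind")
for n in("scene","top"): cv2.imwrite(f"pics/{n}7.png",ctrl.camera(n))
a=cv2.imread("pics/top7.png")[120:185,240:350];b=cv2.imread("pics/scene7.png")[185:285,170:250]
cv2.imwrite("pics/t7.png",cv2.resize(cv2.convertScaleAbs(a,alpha=1.8),None,fx=7,fy=7,interpolation=cv2.INTER_CUBIC))
cv2.imwrite("pics/s7.png",cv2.resize(cv2.convertScaleAbs(b,alpha=1.5),None,fx=6,fy=6,interpolation=cv2.INTER_CUBIC))
E
```

```text
rel t=22.66 [ 0.631  -0.0707  0.0417] op=0.0660 F [ 0.04 -0.03 -0.23]
open t=23.07 [ 0.6311 -0.0708  0.042 ] op=0.0797 F [-0.68  0.88  0.69]
up t=23.80 [ 0.6304 -0.0707  0.1294] op=0.0798 F [-1.03 -1.37 -0.28]
behind t=25.85 [0.6526 0.1392 0.13  ] op=0.0007 F [ 0.57  0.52 -0.4 ]
```

View pics/t7.png

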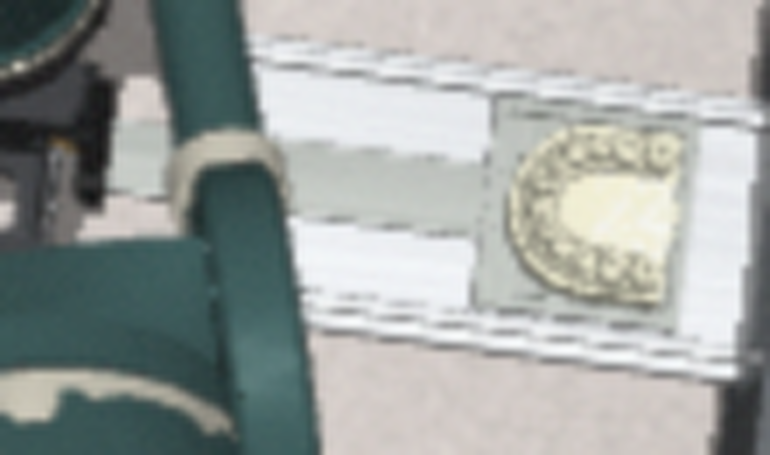

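View pics/s7.png

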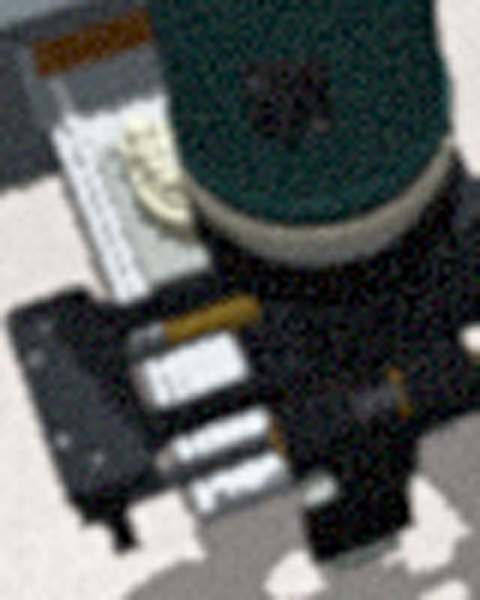

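```bash
python3 - <<'E'
from m import *
T=lambda x,y:((x/7)+240-.43,(y/7)+120-.43)
r=lambda x,y,z:(toU(ray("top",T(x,y),z))*1000).round(1)
print("heel@.053,.067",r(676,215,.053),r(682,140,.067),r(662,300,.067))
print("front @.035/.053",r(508,200,.035),r(508,200,.053))
print("sides",r(590,122,.053),r(590,122,.06),r(585,298,.053))
print("plate edges",r(486,200,.039),r(686,215,.039))
E
```

```text
heel@.053,.067 [-130.8    1.4] [-133.7   24.5] [-133.8  -30.8]
front @.035/.053 [-187.5    2.3] [-188.8   -1.1]
sides [-164.2   29.4] [-164.8   27.9] [-158.4  -31.2]
plate edges [-195.4    0.5] [-125.6    4.5]
```

```bash
python3 - <<'E'
from m import *
P=lambda x,z=.047:[*fromU(x,0),z]
ctrl.move_l(P(-.36),max_speed=.15);st("down")
ctrl.move_l(P(-.33),max_speed=.05);st("push")
ctrl.move_l(P(-.255),max_speed=.06);st("push")
for n in("scene","top"): cv2.imwrite(f"pics/{n}8.png",ctrl.camera(n))
a=cv2.imread("pics/top8.png")[100:200,240:390];b=cv2.imread("pics/scene8.png")[165:275,160:250]
cv2.imwrite("pics/t8.png",cv2.resize(cv2.convertScaleAbs(a,alpha=1.8),None,fx=5,fy=5,interpolation=cv2.INTER_CUBIC))
cv2.imwrite("pics/s8.png",cv2.resize(cv2.convertScaleAbs(b,alpha=1.5),None,fx=5,fy=5,interpolation=cv2.INTER_CUBIC))
E
```

```text
down t=26.65 [0.6531 0.1392 0.0474] op=0.0004 F [1.   0.31 0.07]
push t=27.40 [0.6491 0.1087 0.0466] op=0.0008 F [-0.06  0.23 -0.22]
push t=28.80 [0.642  0.0346 0.0471] op=0.0006 F [-0.02  0.7  -0.02]
```

View pics/t8.png

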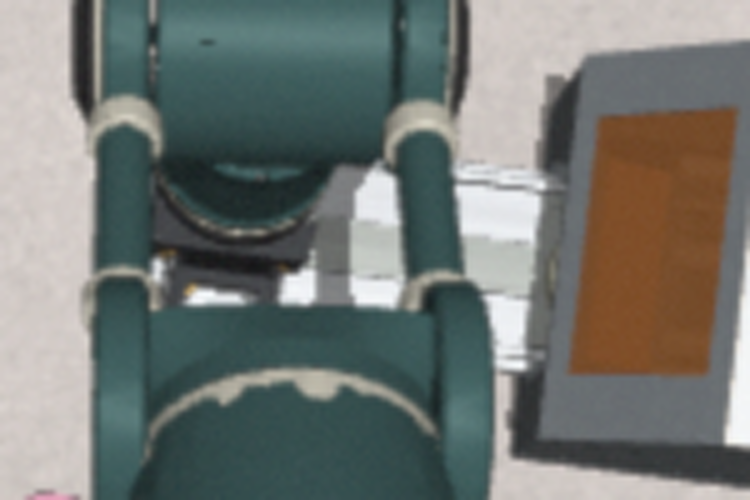

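View pics/s8.png

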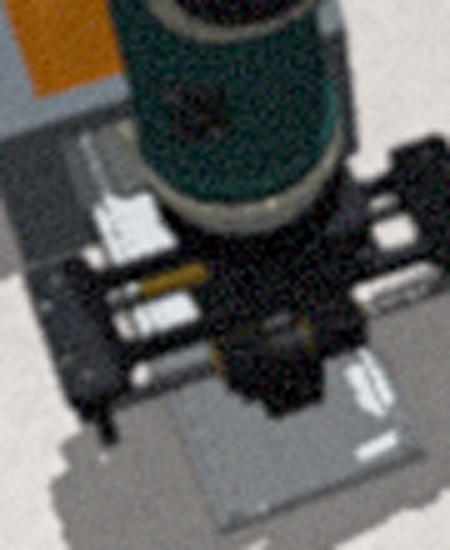

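```bash
python3 - <<'E'
from m import *
P=lambda x,z=.047:[*fromU(x,0),z]
ctrl.move_l(P(-.185),max_speed=.05);st("push")
for x in np.arange(-.182,-.163,.0015):
    ctrl.move_l(P(x),max_speed=.03);F=np.mean([ctrl.read_force() for _ in range(4)],0);print(round(x,4),toU(ctrl.read_tool_pos()).round(4),F.round(2),round(ctrl.read_t(),2))
    if F@[*-ux,0]>7: break
E
```

```text
push t=30.45 [ 0.6346 -0.035   0.0469] op=0.0005 F [-0.51 -0.1  -0.61]
-0.182 [-1.819e-01 -1.000e-04] [-0.37 -0.37 -0.86] 30.7
-0.1805 [-1.804e-01 -1.000e-04] [ 0.03  0.84 -0.49] 30.95
-0.179 [-0.1789 -0.    ] [ 0.2   0.82 -0.38] 31.2
-0.1775 [-0.1774 -0.    ] [ 0.61 -0.26 -0.79] 31.45
-0.176 [-0.1758  0.    ] [ 0.06 -0.14 -0.6 ] 31.7
-0.1745 [-0.1754 -0.0002] [-0.23  5.76  0.61] 31.95
-0.173 [-0.1754 -0.0003] [-0.15  9.83  1.37] 32.2
```

```bash
python3 - <<'E'
from m import *
P=lambda x,z=.047:[*fromU(x,0),z]
ctrl.move_l(P(-.21),max_speed=.1);ctrl.move_l(P(-.21,.15),max_speed=.2)
b=[.6504,-.2310]
ctrl.move_to([b[0]-.0,b[1]+.0,.24],best([*b,.24],th+np.pi/2)[1]);st("above btn")
for n in("scene","top"): cv2.imwrite(f"pics/{n}9.png",ctrl.camera(n))
a=cv2.imread("pics/top9.png")[100:200,240:470];c=cv2.imread("pics/scene9.png")[85:285,110:260]
cv2.imwrite("pics/t9.png",cv2.resize(cv2.convertScaleAbs(a,alpha=1.8),None,fx=3.4,fy=3.4,interpolation=cv2.INTER_CUBIC))
cv2.imwrite("pics/s9.png",cv2.resize(cv2.convertScaleAbs(c,alpha=1.5),None,fx=3,fy=3,interpolation=cv2.INTER_CUBIC))
E
```

```text
above btn t=34.33 [ 0.6497 -0.2297  0.2382] op=0.0006 F [-0.76  0.54  0.22]
```

View pics/t9.png

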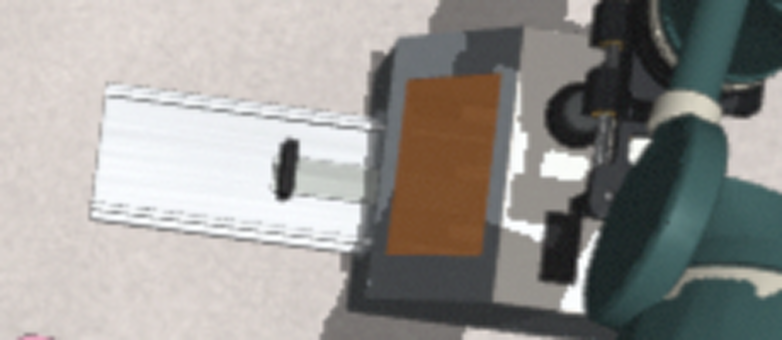

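View pics/s9.png

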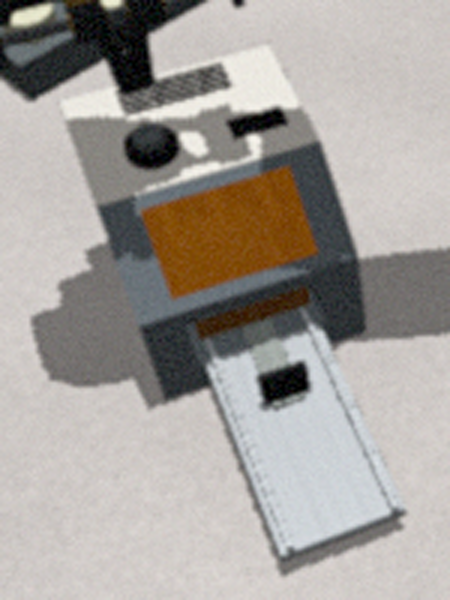

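```bash
python3 - <<'E'
from m import *
h=ray("top",(288/3.4+240-.35,168/3.4+100-.35),.066);print("handle",toU(h))
b=[.6504,-.2310]
ctrl.move_l([*b,.195],max_speed=.1)
for z in np.arange(.191,.165,-.002):
    ctrl.move_l([*b,z],max_speed=.04);F=np.mean([ctrl.read_force() for _ in range(4)],0);print(round(z,4),np.round(ctrl.read_tool_pos()[2],4),F.round(2),round(ctrl.read_t(),2))
    if F[2]>12: break
ctrl.dwell(.15)
cv2.imwrite("pics/scene10.png",ctrl.camera("scene"))
c=cv2.imread("pics/scene10.png")[85:215,110:240]
cv2.imwrite("pics/s10.png",cv2.resize(cv2.convertScaleAbs(c,alpha=1.5),None,fx=4.5,fy=4.5,interpolation=cv2.INTER_CUBIC))
E
```

```text
handle [-0.16069798 -0.00191978]
0.191 0.1914 [ 0.62 -0.17 -0.21] 35.28
0.189 0.1894 [-0.03  0.12  1.1 ] 35.53
0.187 0.1874 [ 0.55 -0.28  3.02] 35.78
0.185 0.1854 [ 0.55 -0.33  2.98] 36.03
0.183 0.1844 [-0.92  0.46  6.62] 36.28
0.181 0.1843 [-3.62  0.84 13.9 ] 36.53
```

View pics/s10.png

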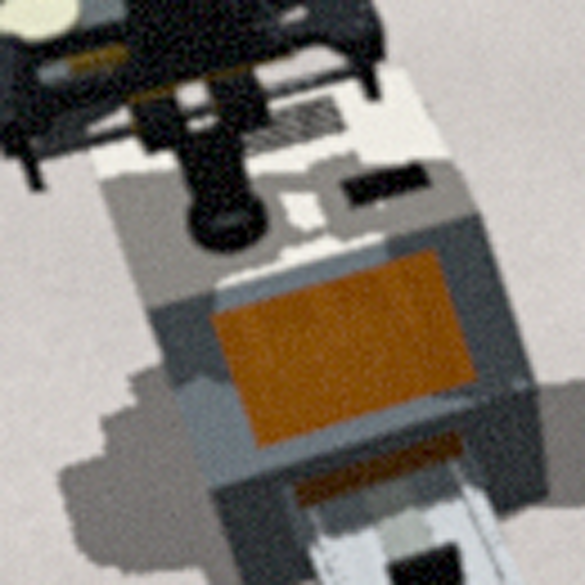

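```bash
python3 - <<'E'
from m import *
b=[.6504,-.2310]
ctrl.move_l([*b,.26],max_speed=.12);q=list(ctrl.read_joints());q[0]+=1.0;ctrl.move_j(q);ctrl.dwell(.3);st("away")
for n in("scene","top"): cv2.imwrite(f"pics/{n}11.png",ctrl.camera(n))
a=cv2.imread("pics/top11.png");c=cv2.imread("pics/scene11.png")[85:285,110:260]
cv2.imwrite("pics/t11.png",cv2.convertScaleAbs(a,alpha=1.7))
cv2.imwrite("pics/s11.png",cv2.resize(cv2.convertScaleAbs(c,alpha=1.5),None,fx=3,fy=3,interpolation=cv2.INTER_CUBIC))
E
```

```text
away t=40.20 [0.5456 0.4217 0.2587] op=0.0004 F [ 0.94 -0.17  0.15]
```

View pics/t11.png

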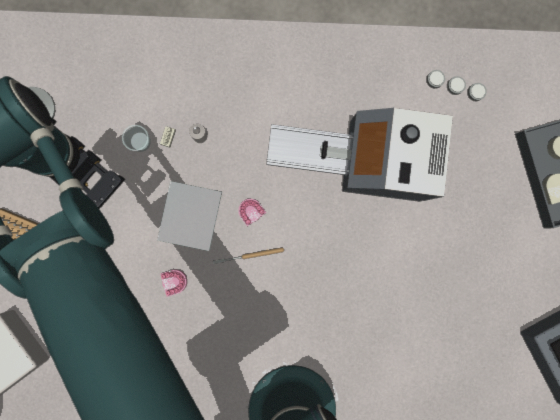

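View pics/s11.png

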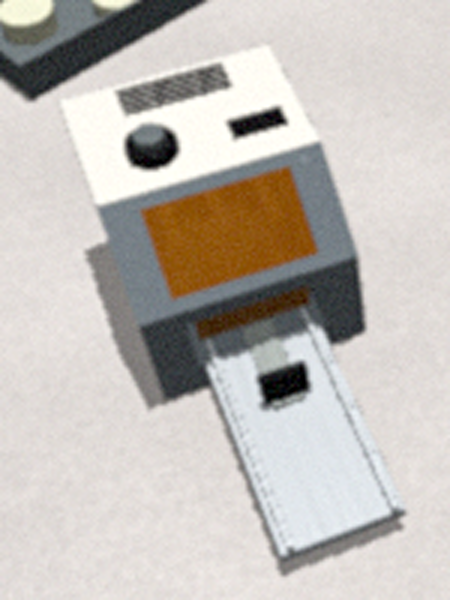

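The last pictures show the tray in, with its handle at about (335,150) in the top view. The flap hangs shut and the button is up at (410,133). The knife, bottle, pot and quadrant are where they started, so I am handing in.

```bash
python3 -c "
from rig import ctrl
ctrl.job_done();print(ctrl.read_t())"
```

```text
the job is handed in; nothing more can be done
the job is handed in; nothing more can be done
```

The cast is in the curing unit, the flap is shut behind it and the start button has been pressed. I handed the job in at about 40 s, inside the 64 s limit.

**What I did:** I located the tray by closing the jaws on its handle, centred the cast by squeezing it heel to front, and gripped its flat sides. I set it in the seat with the heel toward the unit, and it touched down at the expected height. Then I pushed the tray in until it stopped with about 10 N, and pressed the button until it bottomed out.

**Last checks:**
- **Cast in seat:** seen from above after release, it was about 1.5 mm from the seat centre.
- **Tray:** its origin came out near x = +0.011 m, against 0.012 m at the stop.
- **Button:** it went down about 5 mm and looks up again in the last picture.
- **Flap:** it looks the same as when it was shut at the start.
- **Bystanders:** the knife, bottle, pot, quadrant and pink casts look unmoved by eye.

**What did not fully agree:**
- The heel-to-front squeeze stopped at 57.1 mm, not 56 mm, so the cast was probably turned slightly at that point.
- The scene camera put the tray 3 to 4 mm off the top camera's position.
- The cast cannot be seen behind the shut flap, so its final seating rests on the check before the push.

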